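# Stand the lab vessels in their drip trays

### The arm

A 6-joint arm with a two-finger parallel gripper is mounted at the origin on a cart in front of the work surface, level with it; the furniture and walls round the work are solid. World frame = base frame: x ahead of the robot, y to its left, z up, the work surface at z = 0. Lengths are in mm, angles in rad, forces in N, time in s.
With the tool pointing down it reaches from about 275 to 750 mm from the base axis. Payload 10.2 kg.
Tool frame: the origin (TCP) lies between the finger pads, 19 mm behind the fingertips; this is the grasp point; z points along the fingers, y is the line along which they close (so a half turn about z gives the same grasp; the last joint's range is limited). The gripper opens to 85 mm and grips with 20 to 120 N. Pads are 22 mm wide; open, the fingers measure 114 mm over their backs; the gripper's body (76 mm by 85 mm) begins 54 mm behind the grasp point. The pads swing forward as they close: fully open they stand 13 mm farther back than shut.
Start: joints at [-1.443, 0.313, 1.498, -0, 1.331, -0.223], TCP at [180.403, -493.037, 249.994] pointing down, gripper open.
Joint ranges: [-2.94, 2.94], [-0.97, 2.17], [0.19, 2.56], [-1.23, 4.37], [0.02, 3.11], [-2.88, 2.88]. Speed limits (rad/s): [2.39, 2.39, 3.01, 3.14, 3.14, 3.14].

### API

Orientations are given as a unit quaternion [w, x, y, z].
In Python, from plant import env, viewer, nets gives the robot as it stands. The module is installed in compiled form; this text tells all that it offers.
- The arm moves only by the tool carry_out, never from a script. Its argument "deltas" is one flat list of numbers, 7 for each row, row after row: the turn, a rotation vector about the tool's x, y, z in rad, then the shift along the tool's x, y, z in mm, then the finger opening in mm, from 0 to 85.4. A call has 1 to 12 rows; each row shifts and turns the commanded pose from where the row before left it, along the tool's axes as they then stand; what a row does not reach is not made up. A row lasts 1/8 s, in which the tool goes at most 62.5 mm and 10.7 degrees, less where a joint would pass 70% of its speed; a pose out of reach is approached as far as the arm can. A call with a gripper value outside its range is refused whole. The fingers move at their own pace and stop on an object; the grip force is fixed at half the most. Time passes only in rows, so rows that do not move let the fingers close. It gives the time, the measured TCP pose, the force, the opening and the grip force at its end, in the units of the state.
- env.sense(): the state, without advancing time (a new reading comes with each control period).
- viewer.read_camera(name): name is "side" or "top"; returns the picture (400x640x3 uint8, red, green, blue); there is no depth.
- viewer.camera_info(name): a dict with "vertical_fov" (degrees; the focal length in pixels is half the picture's height over the tangent of half this angle, whatever the lens; pixels are square), "cx", "cy" (the principal point, pixels), "extrinsics" (4x4, takes a point from world to camera coordinates). Camera axes: x right, y up, looking along -z (the intrinsics and any distortion apply to the point x, -y, -z); pixel columns grow to the right and rows downward; lengths in mm; the calibration is good to about 2 mm. A picture is of the moment at which its call begins. camera_info takes no time and is no camera call.
- env.close_job(): hands the job in; it is judged then, once.
Trained networks look in the newest picture that a camera, given by its name, has taken for a name from the list of things; names that differ only in an ending like _2 or _b are one class to them, and where a whole thing is asked for, a point or a joint stands for the part that bears it (a point fixed in the world has none). Each returns a list of dicts, best first, with "p" (0 to 1); they miss things now and then, are a little off and sometimes report something else, mostly with a low value. They report only what shows in the picture. A call takes as long as a camera call. They do not tell look-alikes from the thing itself.
- nets.look_for(camera, query): "position" ([x, y, z] in mm, in world coordinates, good to about 4 mm: the middle of the surface that is visible of it).
- nets.regions_of(camera, query): "pixels" (400x640 bool, what is visible of it).
The state is a dict: "t": time; "joints": joint angles; "joint_velocities": joint speeds; "tau": joint torques, N m; "tool_pos": TCP position; "tcp_rot": TCP orientation; "ft_force": force on the tool from outside, world axes, zero at the start; "wrist_torque": the same for the moment, N m; "opening": finger opening in mm; "gripper_force": force on a finger pad.
Only numpy, scipy, OpenCV 4.12 (cv2) and the standard library are available. Lean on these libraries where they do the work, as an engineer would, in place of code of your own. Each camera call takes 0.05 s, during which the arm holds its last target. There are 200 camera calls.

### The job

Stand each of the four vessels upright on the floor of its own drip tray, inside the rim: the beaker in the large round tray, the white sample bottle in the square tray, the amber dropper bottle in the small round tray and, only when those three stand in place, the tall measuring cylinder in the hexagonal tray. Set them down gently without tipping or dropping any, let go of them, and leave the loose filter cap and the petri dish where they lie.

Things in the scene. Friction and masses are not known exactly. Their poses are not given: they have to be found in the camera images.
- glass_beaker: clear glass beaker, open on top, 59 mm across, 71 mm high, under 0.1 kg. Origin: centre of its underside; z up; round, so its yaw is of no matter. Take it across the body from above, the TCP 50 mm above its underside
- white_bottle: white plastic sample bottle with a white screw cap, 49 mm across, 98 mm high with its cap, about 0.1 kg. Origin: centre of its underside; z up; round. Take it across the body, the TCP 60 mm above its underside
- dropper: small amber glass dropper bottle with a black rubber bulb; body 33 mm across and 58 mm high, 94 mm high in all, about 0.05 kg. Origin: centre of its underside; z up; round. Take it across the body, the TCP 45 mm above its underside
- cylinder_tall: clear measuring cylinder: an upright tube 28 mm across on a flat blue hexagonal foot (59 mm across flats, 68 mm across corners, 6 mm thick), 165 mm high in all, under 0.1 kg. Goes last. Origin: centre of its underside; z up; its tube stands on the centre of the foot. Take it by the tube, the TCP 125 mm above its underside, so that its top clears the palm
- large_round_tray: black plastic round drip tray, 82 mm inside, walls 3 mm, floor 3 mm thick, rim 10 mm above the worktop; fixed. For the beaker. Origin: centre of its underside; z up; round
- square_tray: black plastic square drip tray, 72 x 72 mm inside, walls 3 mm, floor 3 mm thick, rim 10 mm above the worktop; fixed. For the white bottle. Origin: centre of its underside; z up; sides along x and y
- small_round_tray: black plastic round drip tray, 56 mm inside, walls 3 mm, floor 3 mm thick, rim 10 mm above the worktop; fixed. For the dropper bottle. Origin: centre of its underside; z up; round
- hex_tray: black plastic hexagonal drip tray, 84 mm across the flats inside, walls 3 mm, floor 3 mm thick, rim 10 mm above the worktop; fixed. Roomy enough to take the measuring cylinder's foot whichever way it is turned. Origin: centre of its underside; z up; x points square to one flat side
- loose_cap: loose ribbed white screw cap with a filter, 50 mm across, 44 mm high; a bystander, to be left alone. Origin: centre of its underside; z up; round
- petri: shallow white petri dish, 60 mm across, 14 mm high; a bystander, to be left alone. Origin: centre of its underside; z up; round
Mind the look-alikes: they are no part of the job. What is shaped like the glass_beaker but blue or turquoise is not meant. Leave any purple look-alike of the dropper alone.

How it is judged:
By the outcome, as a careful person would: the job done as asked, in the order asked, and still so for the second after the job is handed in, with the robot touching nothing.
It also fails if it takes over 104 s, if anything falls off the work surface, if the arm or the gripper's body presses on something with over 40 N, if the wrist force passes 120 N, or if a joint passes its speed limit or range.

## Working session

There is one attempt and no reset: what is moved stays moved. The work goes in short steps, Python scripts to look and compute and a tool call to move; the robot and the scene stay as the last step left them, time stands still between calls to the robot, and variables do not carry over. Pictures are saved under pics/ and viewed, at most 14 in all, crops included, and the job is handed in when it is done.

Besides the shell and the picture viewer there is one more tool, called after "Call:" in YAML: its name, and indented under it one key for each argument. carry_out: Moves the arm, as the interface text tells. Its arguments: {"type":"object","properties":{"deltas":{"type":"array"}},"required":["deltas"]}

```bash
mkdir -p pics; cat > h.py <<'E'
import numpy as np, cv2
from plant import env, viewer, nets
def cam(n):
    i=viewer.camera_info(n); f=200/np.tan(np.radians(i["vertical_fov"])/2)
    return i,f,np.array(i["extrinsics"])
def proj(n,p):
    i,f,E=cam(n); c=E@np.append(p,1); return i["cx"]+f*c[0]/-c[2], i["cy"]+f*-c[1]/-c[2]
def ray(n,u,v,z):
    i,f,E=cam(n); d=np.array([(u-i["cx"])/f,-(v-i["cy"])/f,-1]); R=E[:3,:3]; o=-R.T@E[:3,3]; w=R.T@d
    return o+w*(z-o[2])/w[2]
E
python3 - <<'E'
from h import *
for n in("top","side"):
    im=viewer.read_camera(n); cv2.imwrite(f"pics/{n}0.png",im[:,:,::-1]); i,f,E=cam(n); print({k:v for k,v in i.items() if k!="extrinsics"},(-E[:3,:3].T@E[:3,3]).round(),f)
    for q in "glass_beaker white_bottle dropper cylinder_tall large_round_tray square_tray small_round_tray hex_tray loose_cap petri".split():
        print(n,q,[(round(r["p"],2),np.round(r["position"]).tolist(),np.round(proj(n,r["position"])).tolist()) for r in nets.look_for(n,q) if r["p"]>.2])
print(env.sense())
E
```

```text
{'vertical_fov': 55.49962822911563, 'cx': 324.5967156276096, 'cy': 197.93377302081734} [ 392.   61. 1089.] 380.14046670922824
top glass_beaker [(0.95, [549.0, 406.0, 30.0], [199.0, 183.0]), (0.91, [428.0, 453.0, 36.0], [180.0, 226.0]), (0.82, [438.0, 359.0, 29.0], [215.0, 222.0]), (0.44, [453.0, 47.0, 40.0], [327.0, 217.0])]
top white_bottle [(0.54, [577.0, -19.0, 74.0], [352.0, 170.0])]
top dropper [(0.64, [419.0, 241.0, 44.0], [257.0, 229.0]), (0.58, [433.0, 173.0, 47.0], [281.0, 224.0])]
top cylinder_tall [(0.78, [588.0, -154.0, 36.0], [399.0, 169.0])]
top large_round_tray [(0.84, [441.0, -281.0, 2.0], [442.0, 221.0]), (0.68, [439.0, 355.0, 26.0], [217.0, 222.0]), (0.41, [579.0, -20.0, 74.0], [352.0, 169.0])]
top square_tray [(0.87, [579.0, 152.0, 1.0], [291.0, 174.0])]
top small_round_tray [(0.57, [582.0, 290.0, 2.0], [243.0, 173.0])]
top hex_tray []
top loose_cap [(0.76, [456.0, 44.0, 42.0], [328.0, 215.0])]
top petri [(0.54, [434.0, -118.0, 12.0], [385.0, 224.0])]
{'vertical_fov': 57.24871156027368, 'cx': 317.29633203742907, 'cy': 203.33045176585097} [280. 962. 811.] 366.455218
[... 969 characters left out ...]
.1, 'joints': array([-1.44338351e+00,  3.12897652e-01,  1.49769366e+00, -2.19763291e-05,
        1.33103137e+00, -2.23400677e-01]), 'joint_velocities': array([-0.00129763,  0.00027187,  0.00106401, -0.00058484,  0.00057291,
        0.00153328]), 'tau': array([ 3.91801013e-04, -4.12175095e+01, -2.59890658e+01, -1.70974304e-04,
        5.67097795e-04, -9.99141548e-06]), 'tool_pos': array([ 180.40583323, -493.02994308,  249.9977679 ]), 'tcp_rot': array([-1.55095812e-05,  9.84655184e-01,  1.74511229e-01, -9.94116309e-06]), 'ft_force': array([-0.03774227, -0.18573251, -0.4795142 ]), 'wrist_torque': array([ 0.03146781, -0.01207342,  0.05253244]), 'gripper_force': 0.0, 'opening': 85.33133705007594}
```

View pics/top0.png

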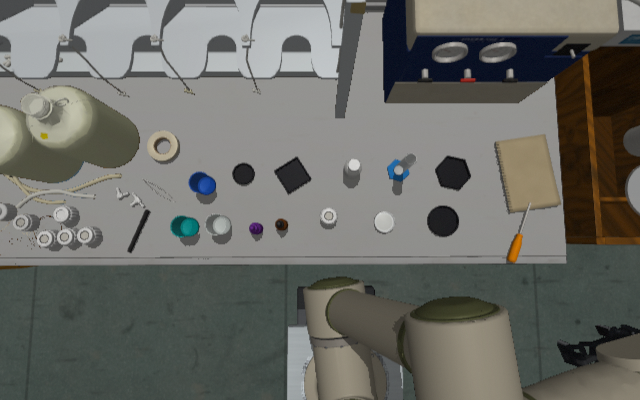

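View pics/side0.png

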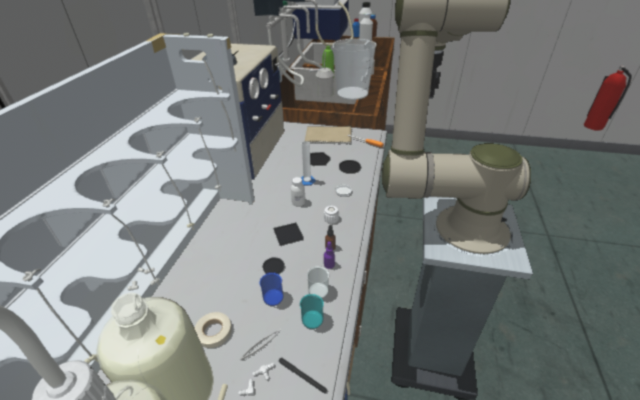

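Look-alikes in the top view:
- Beakers: blue (202,183), turquoise (185,226), clear (219,225). The clear one fits.
- Droppers: purple (256,229), amber (282,225). The amber one fits.

I'll confirm both in a crop and fit the shapes to the masks.

```bash
cat > fit.py <<'E'
from h import *
from scipy.optimize import minimize
def prof(k): # list of convex parts: (r,z0,z1)
    return {"glass_beaker":[(29.5,0,71)],"white_bottle":[(24.5,0,75),(19,75,98)],"dropper":[(16.5,0,58),(8,58,94)],
    "cylinder_tall":[(32,0,6),(14,6,165)],"large_round_tray":[(44,0,10)],"square_tray":[(0,0,10)],"small_round_tray":[(31,0,10)],"hex_tray":[(0,0,10)],"petri":[(30,0,14)],"loose_cap":[(25,0,44)]}[k]
S=8
def render(n,k,x,y,a):
    m=np.zeros((400*S//2,640*S//2),np.uint8); s=S//2
    for r,z0,z1 in prof(k):
        t=np.linspace(0,2*np.pi,49)[:-1]
        if k=="square_tray": t=np.pi/4+np.arange(4)*np.pi/2+a; r=39*2**.5
        if k=="hex_tray": t=np.pi/6+np.arange(6)*np.pi/3+a; r=45/np.cos(np.pi/6)
        P=[proj(n,[x+r*np.cos(b),y+r*np.sin(b),z]) for z in(z0,z1) for b in t]
        h=cv2.convexHull((np.array(P,np.float32)+.5)*s-.5)
        cv2.fillConvexPoly(m,np.round(h*16).astype(np.int32),1,shift=4)
    return cv2.resize(m.astype(np.float32),(640,400),interpolation=cv2.INTER_AREA)
def getmask(n,k,xy):
    best=None
    for r in nets.regions_of(n,k):
        M=r["pixels"].astype(np.float32)
        if M.sum()<10: continue
        R=render(n,k,*xy,0); i=np.minimum(M,R).sum()/np.maximum(M,R).sum()
        if best is None or i>best[0]: best=(i,M)
    return best[1] if best is not None and best[0]>.15 else None
def fit(k,xy,cams=("top","side")):
    ms={n:getmask(n,k,xy) for n in cams}; ms={n:m for n,m in ms.items() if m is not None}
    yaw=k in("square_tray","hex_tray")
    def go(sel):
        def c(p):
            s=0
            for n in sel:
                R=render(n,k,p[0],p[1],p[2]/20 if yaw else 0); s-=np.minimum(ms[n],R).sum()/np.maximum(ms[n],R).sum()
            return s/len(sel)
        b=None
        for a in ((0,5,10,15) if yaw else (0,)):
            x0=np.array([*xy,a][:3 if yaw else 2],float); sx=np.vstack([x0]+[x0+d for d in np.eye(len(x0))*8])
            r=minimize(c,x0,method="Nelder-Mead",options=dict(initial_simplex=sx,xatol=.2,fatol=1e-3,maxiter=80))
            if b is None or r.fun<b.fun:b=r
        return b.x.round(1).tolist(),round(b.fun,2)
    print(k,{n:go([n]) for n in ms},"both",go(list(ms)) if ms else None)
E
python3 - <<'E'
from fit import *
t=viewer.read_camera("top"); s=viewer.read_camera("side")
A=cv2.resize(t[150:250,165:365],(800,400),interpolation=cv2.INTER_CUBIC)
B=cv2.resize(s[180:230+100,240:390],(0,0),fx=1.333,fy=1.333)
cv2.imwrite("pics/crop1.png",np.vstack([A,np.hstack([B,np.zeros((200,800-B.shape[1],3),np.uint8)])])[:,:,::-1])
for k,xy in {"glass_beaker":(436,355),"white_bottle":(579,-15),"dropper":(433,180),"cylinder_tall":(585,-145),"large_round_tray":(441,-283),"square_tray":(578,150),"small_round_tray":(580,290),"hex_tray":(574,-323),"petri":(438,-112),"loose_cap":(455,55)}.items(): fit(k,xy)
E
```

```text
Traceback (most recent call last):
  File "fit.py", line 40, in fit
    print(k,{n:go([n]) for n in ms},"both",go(list(ms)) if ms else None)
               ~~^^^^^
  File "fit.py", line 37, in go
    r=minimize(c,x0,method="Nelder-Mead",options=dict(initial_simplex=sx,xatol=.2,fatol=1e-3,maxiter=80))
  File "fit.py", line 32, in c
    R=render(n,k,p[0],p[1],p[2]/20 if yaw else 0); s-=np.minimum(ms[n],R).sum()/np.maximum(ms[n],R).sum()
  File "fit.py", line 13, in render
    P=[proj(n,[x+r*np.cos(b),y+r*np.sin(b),z]) for z in(z0,z1) for b in t]
       ~~~~^^^^^^^^^^^^^^^^^^^^^^^^^^^^^^^^^^^
  File "h.py", line 7, in proj
    i,f,E=cam(n); c=E@np.append(p,1); return i["cx"]+f*c[0]/-c[2], i["cy"]+f*-c[1]/-c[2]
          ~~~^^^
  File "h.py", line 4, in cam
    i=viewer.camera_info(n); f=200/np.tan(np.radians(i["vertical_fov"])/2)
ValueError: time passes only in moves, steps and waits
```

View pics/crop1.png

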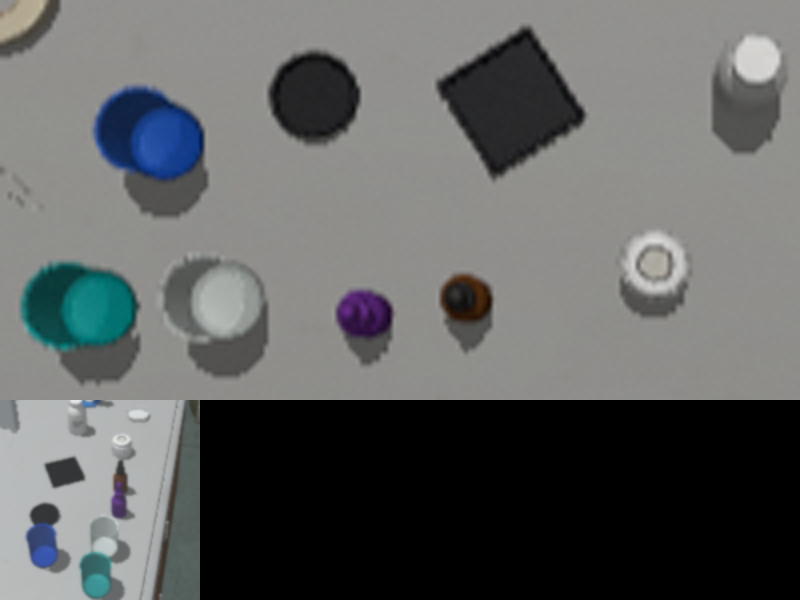

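The crop confirms the clear beaker at top (218,224) between the turquoise and purple things. The amber dropper with the black bulb is at (281,224). Next I'll cache the calibration and fit again.

```bash
sed -i 's/^def cam/import functools\n@functools.cache\ndef cam/' h.py
python3 - <<'E'
from fit import *
t=viewer.read_camera("top"); s=viewer.read_camera("side")
for k,xy in {"glass_beaker":(436,355),"white_bottle":(579,-15),"dropper":(433,180),"cylinder_tall":(585,-145),"large_round_tray":(441,-283),"square_tray":(578,150),"small_round_tray":(580,290),"hex_tray":(574,-323),"petri":(438,-112),"loose_cap":(455,55)}.items(): fit(k,xy)
print(env.sense()["t"])
E
```

```text
glass_beaker {'top': ([434.3, 348.5], np.float64(-0.83)), 'side': ([432.3, 342.0], np.float64(-0.84))} both ([431.8, 346.9], np.float64(-0.82))
white_bottle {'top': ([588.1, -22.2], np.float64(-0.88)), 'side': ([588.7, -22.2], np.float64(-0.88))} both ([589.0, -22.2], np.float64(-0.88))
dropper {'top': ([434.6, 175.1], np.float64(-0.81)), 'side': ([434.6, 170.7], np.float64(-0.6))} both ([433.9, 173.9], np.float64(-0.7))
cylinder_tall {'top': ([590.6, -158.0], np.float64(-0.93)), 'side': ([589.9, -159.0], np.float64(-0.88))} both ([590.2, -158.1], np.float64(-0.9))
large_round_tray {'side': ([444.0, -283.6], np.float64(-0.95))} both ([444.0, -283.6], np.float64(-0.95))
square_tray {'top': ([577.9, 146.5, 11.3], np.float64(-0.95)), 'side': ([576.3, 146.6, 11.4], np.float64(-0.94))} both ([577.1, 146.7, 11.4], np.float64(-0.94))
small_round_tray {'top': ([581.9, 288.9], np.float64(-0.95))} both ([581.9, 288.9], np.float64(-0.95))
hex_tray {'top': ([583.8, -316.1, -4.3], np.float64(-0.93)), 'side': ([576.2, -318.0, 4.8], np.float64(-0.83))} both ([582.6, -316.2, -5.1], np.float64(-0.87))
petri {'top': ([442.2, -115.0], np.float64(-0.86)), 'side': ([440.7, -117.1], np.float64(-0.94))} both ([441.5, -116.8], np.float64(-0.9))
loose_cap {'top': ([456.8, 43.4], np.float64(-0.93)), 'side': ([456.1, 43.2], np.float64(-0.83))} both ([456.1, 43.2], np.float64(-0.88))
2.4
```

```bash
python3 - <<'E'
from h import *
print("beaker base",ray("top",221.75,225,2),"rim",ray("top",215.75,224.5,71))
print("panel",ray("side",253,200,0),ray("top",340,117,0),ray("top",340,117,300))
print("analyser",[ray("top",470,102,z).round() for z in(0,60,150)],ray("side",249,178,0))
E
```

```text
beaker base [432.22833727 347.36499224   2.        ] rim [431.09249393 345.22035699  71.        ]
panel [752.37294323  -2.66196021   0.        ] [749.07311848   7.47300491   0.        ] [650.8526832   22.21171112 300.        ]
analyser [array([ 794., -379.,    0.]), array([ 772., -355.,   60.]), array([ 739., -318.,  150.])] [ 817.69771159 -132.56016303    0.        ]
```

Call:
carry_out:
  deltas: [0,0,-0.1525,0,0,0,85,0,0,-0.1525,0,0,0,85,0,0,-0.1525,0,0,0,85,0,0,-0.1525,0,0,0,85,0,0,-0.1525,0,0,0,85,0,0,-0.1525,0,0,0,85,0,0,-0.1525,0,0,0,85,0,0,-0.1525,0,0,0,85]

```text
t: 3.4
tool_pos: [180.4, -493.0, 250.0]
tcp_rot: [-0.0, 0.705, 0.709, -0.0]
ft_force: [-0.4, -0.7, 0.2]
opening: 84.9
gripper_force: 0.0
```

Call:
carry_out:
  deltas: [0,0,-0.006,20,15,0,85,0,0,0,36,28,0,85,0,0,0,36,28,0,85,0,0,0,36,28,0,85,0,0,0,36,28,0,85,0,0,0,36,28,0,85,0,0,0,36,28,0,85,0,0,0,36,28,0,85,0,0,0,36,28,0,85,0,0,0,36,28,0,85,0,0,0,36,28,0,85,0,0,0,36,0,0,85]

```text
t: 4.9
tool_pos: [474.0, -74.0, 249.7]
tcp_rot: [-0.0, 0.705, 0.71, 0.0]
ft_force: [0.4, 0.4, -0.4]
opening: 84.9
gripper_force: 0.0
```

Call:
carry_out:
  deltas: [0,0,0,40,-4,0,85,0,0,0,40,-4,0,85,0,0,0,40,-4,0,85,0,0,0,40,-4,0,85,0,0,0,40,-4,0,85,0,0,0,40,-4,0,85,0,0,0,40,-4,0,85,0,0,0,40,-4,0,85,0,0,0,40,-4,0,85,0,0,0,40,-4,0,85,0,0,0,20,-2,0,85,0,0,0,0,0,0,85]

```text
t: 6.4
tool_pos: [428.3, 344.8, 249.8]
tcp_rot: [0.0, 0.704, 0.71, -0.0]
ft_force: [-0.4, -0.5, 0.0]
opening: 84.9
gripper_force: 0.0
```

Call:
carry_out:
  deltas: [0,0,0.008,2,4,0,85,0,0,0,0,0,35,85,0,0,0,0,0,35,85,0,0,0,0,0,35,85,0,0,0,0,0,30,85,0,0,0,0,0,25,85,0,0,0,0,0,20,85,0,0,0,0,0,10,85,0,0,0,0,0,10,85,0,0,0,0,0,0,85]

```text
t: 7.65
tool_pos: [432.5, 346.1, 49.8]
tcp_rot: [-0.0, 0.708, 0.706, -0.0]
ft_force: [-0.4, 0.8, 0.4]
opening: 84.9
gripper_force: 0.0
```

Call:
carry_out:
  deltas: [0,0,0,0,0,0,62,0,0,0,0,0,0,58,0,0,0,0,0,0,50,0,0,0,0,0,0,50,0,0,0,0,0,0,50,0,0,0,0,0,0,50,0,0,0,0,0,0,50,0,0,0,0,0,0,50]

```text
t: 8.65
tool_pos: [432.7, 346.7, 51.0]
tcp_rot: [0.0, 0.708, 0.706, 0.001]
ft_force: [-1.8, -0.0, 5.9]
opening: 56.2
gripper_force: 63.4
```

Call:
carry_out:
  deltas: [0,0,0,0,0,-5,50,0,0,0,0,0,-10,50,0,0,0,0,0,-20,50,0,0,0,0,0,-30,50,0,0,0,0,0,-35,50,0,0,0,0,0,-35,50,0,0,0,0,0,-35,50,0,0,0,0,0,-20,50,0,0,0,0,0,-10,50,0,0,0,0,0,0,50]

```text
t: 9.9
tool_pos: [432.5, 346.4, 250.3]
tcp_rot: [0.0, 0.708, 0.706, 0.0]
ft_force: [-0.0, 0.3, -1.2]
opening: 56.5
gripper_force: 63.7
```

```bash
python3 - <<'E'
from h import *
s=viewer.read_camera("side"); t=viewer.read_camera("top")
cv2.imwrite("pics/g1.png",np.vstack([cv2.resize(s[100:340,180:460],(560,300)),cv2.resize(t[130:270,150:430],(560,280))])[:,:,::-1])
E
```

```text
(no output)
```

View pics/g1.png

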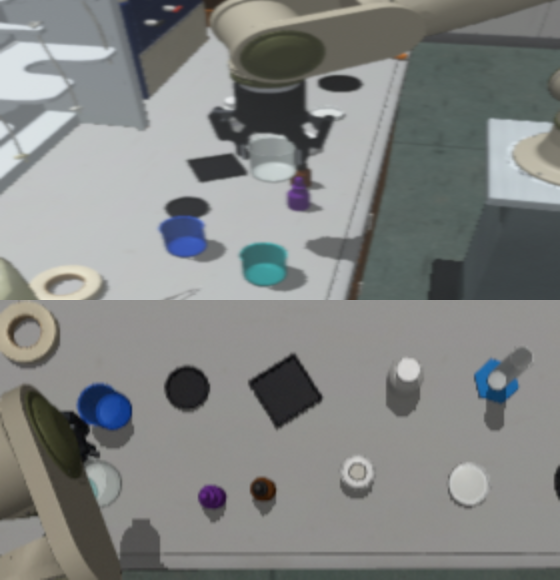

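The clear beaker is held upright in the fingers (side crop at 272,155), with the neighbours undisturbed. I'll carry it to the large round tray.

Call:
carry_out:
  deltas: [0,0,0,-20,0,0,50,0,0,0,-35,1,0,50,0,0,0,-45,1,0,50,0,0,0,-45,1,0,50,0,0,0,-45,1,0,50,0,0,0,-45,1,0,50,0,0,0,-45,1,0,50,0,0,0,-45,1,0,50,0,0,0,-45,1,0,50,0,0,0,-45,1,0,50,0,0,0,-45,1,0,50,0,0,0,-45,1,0,50]

```text
t: 11.5
tool_pos: [442.1, -160.0, 249.2]
tcp_rot: [-0.001, 0.708, 0.706, -0.0]
ft_force: [-0.1, -0.1, -0.4]
opening: 56.6
gripper_force: 63.7
```

Call:
carry_out:
  deltas: [0,0,0,-45,0,0,50,0,0,0,-45,0,0,50,0,0,0,-25,0,0,50,0,0,0,-10,0,0,50,0,0,0,0,0,0,50,0,0,0,0,0,0,50]

```text
t: 12.25
tool_pos: [442.4, -282.5, 250.1]
tcp_rot: [-0.0, 0.707, 0.707, 0.0]
ft_force: [0.6, -0.4, 0.4]
opening: 56.7
gripper_force: 63.7
```

Call:
carry_out:
  deltas: [0,0,0,-1,1,20,50,0,0,0,0,0,30,50,0,0,0,0,0,30,50,0,0,0,0,0,30,50,0,0,0,0,0,30,50,0,0,0,0,0,25,50,0,0,0,0,0,15,50,0,0,0,0,0,7,50,0,0,0,0,0,4,50,0,0,0,0,0,0,50,0,0,0,0,0,0,50]

```text
t: 13.62
tool_pos: [443.4, -284.8, 59.5]
tcp_rot: [0.001, 0.708, 0.706, 0.0]
ft_force: [0.2, 0.0, -0.4]
opening: 56.4
gripper_force: 63.7
```

Call:
carry_out:
  deltas: [0,0,0,0,0,2,50,0,0,0,0,0,1,50,0,0,0,0,0,1,50,0,0,0,0,0,0,50,0,0,0,0,0,0,50]

```text
t: 14.25
tool_pos: [443.2, -284.6, 55.0]
tcp_rot: [0.0, 0.708, 0.706, 0.0]
ft_force: [-0.5, -0.4, -1.2]
opening: 56.8
gripper_force: 63.7
```

Call:
carry_out:
  deltas: [0,0,0,0,0,1,50,0,0,0,0,0,0.5,50,0,0,0,0,0,0,50]

```text
t: 14.62
tool_pos: [443.3, -284.8, 53.9]
tcp_rot: [0.0, 0.708, 0.706, -0.0]
ft_force: [-1.3, 1.1, 4.3]
opening: 56.0
gripper_force: 64.2
```

Call:
carry_out:
  deltas: [0,0,0,0,0,0,58,0,0,0,0,0,0,61,0,0,0,0,0,0,65,0,0,0,0,0,0,75,0,0,0,0,0,0,85,0,0,0,0,0,0,85,0,0,0,0,0,-5,85,0,0,0,0,0,-15,85,0,0,0,0,0,-35,85,0,0,0,0,0,-45,85,0,0,0,0,0,-50,85,0,0,0,0,0,-50,85]

```text
t: 16.12
tool_pos: [443.0, -284.3, 256.4]
tcp_rot: [0.001, 0.708, 0.706, -0.0]
ft_force: [1.4, -0.8, -0.6]
opening: 85.0
gripper_force: 0.0
```

Call:
carry_out:
  deltas: [0,0,0,37,21,0,85,0,0,0,38,21,0,85,0,0,0,37,21,0,85,0,0,0,38,21,0,85,0,0,0,37,21,0,85,0,0,0,38,21,0,85,0,0,0,37,20,0,85,0,0,0,0,0,0,85,0,0,0,0,0,0,85]

```text
t: 17.25
tool_pos: [589.5, -23.2, 254.2]
tcp_rot: [0.0, 0.708, 0.706, 0.0]
ft_force: [0.1, -0.2, 0.8]
opening: 85.2
gripper_force: 0.0
```

```bash
python3 - <<'E'
from fit import *
t=viewer.read_camera("top"); s=viewer.read_camera("side")
cv2.imwrite("pics/b1.png",np.vstack([cv2.resize(s[130:230,280:400],(600,300)),cv2.resize(t[150:250,340:480],(600,300))])[:,:,::-1])
fit("white_bottle",(588,-22),("side",)); print(env.sense()["tool_pos"])
E
```

```text
white_bottle {'side': ([590.6, -26.6], np.float64(-0.75))} both ([590.6, -26.6], np.float64(-0.75))
[589.44541964 -23.83125832 253.9363556 ]
```

View pics/b1.png

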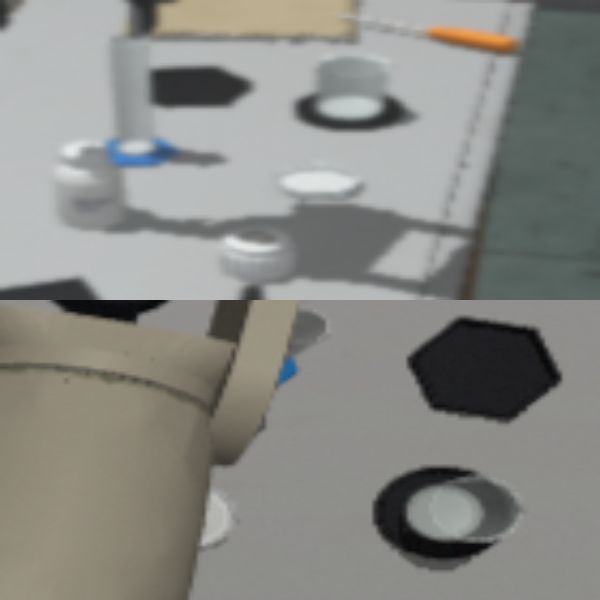

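The beaker stands upright, centred in the large round tray. The bottle and cylinder are untouched. Now I'll descend on the white bottle.

Call:
carry_out:
  deltas: [0,0,0,1,0,20,85,0,0,0,0,0,35,85,0,0,0,0,0,35,85,0,0,0,0,0,35,85,0,0,0,0,0,30,85,0,0,0,0,0,20,85,0,0,0,0,0,12,85,0,0,0,0,0,7,85,0,0,0,0,0,0,70,0,0,0,0,0,0,55,0,0,0,0,0,0,48,0,0,0,0,0,0,40]

```text
t: 18.9
tool_pos: [590.1, -22.0, 60.4]
tcp_rot: [0.001, 0.708, 0.706, 0.0]
ft_force: [-1.6, -0.5, 5.5]
opening: 47.9
gripper_force: 61.1
```

Call:
carry_out:
  deltas: [0,0,0,0,0,0,40,0,0,0,0,0,0,40,0,0,0,0,0,0,40,0,0,0,0,0,0,40]

```text
t: 19.4
tool_pos: [590.1, -22.0, 60.4]
tcp_rot: [0.001, 0.708, 0.706, 0.0]
ft_force: [-2.5, 0.8, 5.7]
opening: 48.2
gripper_force: 61.1
```

Call:
carry_out:
  deltas: [0,0,0,0,0,-5,40,0,0,0,0,0,-15,40,0,0,0,0,0,-30,40,0,0,0,0,0,-30,40,0,0,0,0,0,-20,40,0,0,0,20,-2,0,40,0,0,0,40,-4,0,40,0,0,0,45,-3,0,40,0,0,0,40,-3,0,40,0,0,0,23,-1,0,40,0,0,0,0,0,0,40,0,0,0,0,0,0,40]

```text
t: 20.9
tool_pos: [576.8, 146.0, 159.1]
tcp_rot: [-0.0, 0.708, 0.706, -0.0]
ft_force: [0.1, 0.4, -0.8]
opening: 48.2
gripper_force: 61.9
```

Call:
carry_out:
  deltas: [0,0,0,0,0,15,40,0,0,0,0,0,25,40,0,0,0,0,0,25,40,0,0,0,0,0,15,40,0,0,0,0,0,8,40,0,0,0,0,0,4,40,0,0,0,0,0,2,40,0,0,0,0,0,1,40,0,0,0,0,0,0,40,0,0,0,0,0,0,40]

```text
t: 22.15
tool_pos: [577.2, 146.1, 64.7]
tcp_rot: [0.0, 0.708, 0.706, 0.0]
ft_force: [-0.8, -0.2, -0.8]
opening: 47.7
gripper_force: 61.9
```

Call:
carry_out:
  deltas: [0,0,0,0,0,0.7,40,0,0,0,0,0,0,40]

```text
t: 22.4
tool_pos: [577.1, 146.1, 63.8]
tcp_rot: [-0.0, 0.708, 0.706, -0.0]
ft_force: [-0.6, -0.0, -0.3]
opening: 47.7
gripper_force: 61.9
```

Call:
carry_out:
  deltas: [0,0,0,0,0,0.6,40,0,0,0,0,0,0.4,40,0,0,0,0,0,0,40]

```text
t: 22.78
tool_pos: [577.1, 146.1, 63.5]
tcp_rot: [0.0, 0.708, 0.706, 0.0]
ft_force: [-3.0, -0.5, 5.2]
opening: 47.8
gripper_force: 61.8
```

Call:
carry_out:
  deltas: [0,0,0,0,0,0,50,0,0,0,0,0,0,54,0,0,0,0,0,0,65,0,0,0,0,0,0,80,0,0,0,0,0,0,85,0,0,0,0,0,-5,85,0,0,0,0,0,-15,85,0,0,0,0,0,-35,85,0,0,0,0,0,-40,85,0,0,0,0,0,-40,85,0,0,0,0,0,0,85]

```text
t: 24.15
tool_pos: [578.3, 146.2, 202.2]
tcp_rot: [0.002, 0.708, 0.706, 0.003]
ft_force: [-0.9, 0.8, -0.1]
opening: 84.8
gripper_force: 0.0
```

Call:
carry_out:
  deltas: [0,0,0,7,-35,0,85,0,0,0,7,-36,0,85,0,0,0,7,-36,0,85,0,0,0,7,-36,0,85,0,0,0,0,0,0,70,0,0,0,0,0,0,70]

```text
t: 24.9
tool_pos: [434.6, 174.3, 198.0]
tcp_rot: [0.0, 0.708, 0.706, 0.0]
ft_force: [-0.1, -1.1, 0.0]
opening: 70.1
gripper_force: 0.0
```

```bash
python3 - <<'E'
from fit import *
t=viewer.read_camera("top"); s=viewer.read_camera("side")
cv2.imwrite("pics/d1.png",np.vstack([cv2.resize(s[170:300,250:390],(600,300)),cv2.resize(t[150:250,190:390],(600,300))])[:,:,::-1])
fit("dropper",(434,175),("side",)); print(env.sense()["tool_pos"])
E
```

```text
dropper {'side': ([434.2, 172.5], np.float64(-0.71))} both ([434.2, 172.5], np.float64(-0.71))
[434.75492366 174.17435573 197.64314955]
```

View pics/d1.png

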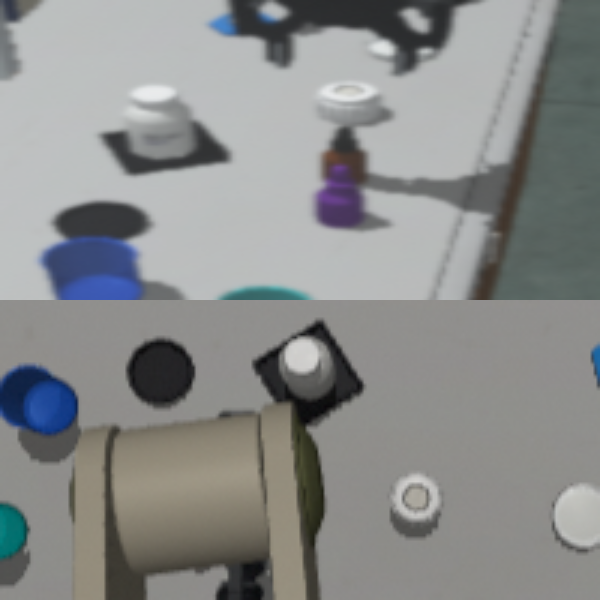

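The white bottle stands in the square tray. The amber dropper (side crop 344,165) is unmoved with the gripper above it, so I'll descend and grip.

Call:
carry_out:
  deltas: [0,0,0,0,0,20,70,0,0,0,0,0,30,70,0,0,0,0,0,30,70,0,0,0,0,0,30,70,0,0,0,0,0,20,70,0,0,0,0,0,14,70,0,0,0,0,0,9,70,0,0,0,0,0,0,70,0,0,0,0,0,0,55,0,0,0,0,0,0,42,0,0,0,0,0,0,35,0,0,0,0,0,0,30]

```text
t: 26.55
tool_pos: [434.3, 174.4, 45.3]
tcp_rot: [0.0, 0.708, 0.706, 0.0]
ft_force: [-2.0, -0.8, 5.6]
opening: 31.3
gripper_force: 59.2
```

Call:
carry_out:
  deltas: [0,0,0,0,0,0,25,0,0,0,0,0,0,25,0,0,0,0,0,0,25,0,0,0,0,0,0,25]

```text
t: 27.05
tool_pos: [434.3, 174.5, 45.3]
tcp_rot: [0.0, 0.708, 0.706, 0.0]
ft_force: [-0.9, -0.4, 5.3]
opening: 31.5
gripper_force: 59.2
```

Call:
carry_out:
  deltas: [0,0,0,0,0,-5,25,0,0,0,0,0,-15,25,0,0,0,0,0,-30,25,0,0,0,0,0,-40,25,0,0,0,0,0,-30,25,0,0,0,16,21,-10,25,0,0,0,28,36,0,25,0,0,0,30,38,0,25,0,0,0,25,33,0,25,0,0,0,15,20,0,25,0,0,0,0,0,0,25,0,0,0,0,0,0,25]

```text
t: 28.55
tool_pos: [581.8, 287.7, 175.3]
tcp_rot: [-0.0, 0.708, 0.706, -0.0]
ft_force: [-0.8, 0.3, -0.7]
opening: 31.5
gripper_force: 59.6
```

Call:
carry_out:
  deltas: [0,0,0,1,0,15,25,0,0,0,0,0,30,25,0,0,0,0,0,30,25,0,0,0,0,0,25,25,0,0,0,0,0,13,25,0,0,0,0,0,7,25,0,0,0,0,0,3,25,0,0,0,0,0,1.5,25,0,0,0,0,0,1,25,0,0,0,0,0,0,25,0,0,0,0,0,0,25]

```text
t: 29.92
tool_pos: [582.4, 289.1, 49.5]
tcp_rot: [0.0, 0.708, 0.706, 0.0]
ft_force: [-0.6, 0.1, 0.2]
opening: 31.6
gripper_force: 59.6
```

Call:
carry_out:
  deltas: [0,0,0,0,0,0.8,25,0,0,0,0,0,0.7,25,0,0,0,0,0,0,25]

```text
t: 30.3
tool_pos: [582.4, 289.1, 48.4]
tcp_rot: [0.0, 0.708, 0.706, 0.0]
ft_force: [-1.9, -1.0, 6.0]
opening: 31.6
gripper_force: 59.9
```

Call:
carry_out:
  deltas: [0,0,0,0,0,0,34,0,0,0,0,0,0,38,0,0,0,0,0,0,50,0,0,0,0,0,0,62,0,0,0,0,0,-5,62,0,0,0,0,0,-15,62,0,0,0,0,0,-35,62,0,0,0,0,0,-50,62,0,0,0,0,0,-50,62,0,0,0,0,0,-50,62]

```text
t: 31.55
tool_pos: [582.1, 289.0, 255.9]
tcp_rot: [0.0, 0.708, 0.706, 0.001]
ft_force: [0.5, 0.2, 0.4]
opening: 62.3
gripper_force: 0.0
```

Call:
carry_out:
  deltas: [0,0,0,-20,0,0,62,0,0,0,-40,1,0,62,0,0,0,-45,1,0,62,0,0,0,-45,1,0,62,0,0,0,-45,1,0,62,0,0,0,-45,1,0,62,0,0,0,-45,1,0,62,0,0,0,-45,1,0,62,0,0,0,-45,1,0,62,0,0,0,-43,0,0,62,0,0,0,-30,0,0,62,0,0,0,0,0,0,62]

```text
t: 33.05
tool_pos: [588.7, -160.9, 252.3]
tcp_rot: [-0.0, 0.709, 0.705, -0.0]
ft_force: [-0.5, 0.3, -0.5]
opening: 62.2
gripper_force: 0.0
```

```bash
python3 - <<'E'
from fit import *
t=viewer.read_camera("top"); s=viewer.read_camera("side")
cv2.imwrite("pics/c1.png",np.vstack([cv2.resize(s[110:300,230:410],(600,400)),cv2.resize(t[150:250,190:490],(600,200))])[:,:,::-1])
fit("cylinder_tall",(590,-158)); print(env.sense()["tool_pos"])
E
```

```text
cylinder_tall {'top': ([576.0, -120.1], np.float64(-0.16)), 'side': ([591.0, -162.1], np.float64(-0.88))} both ([589.7, -158.0], np.float64(-0.51))
[ 589.38776932 -157.94747529  252.8679345 ]
```

View pics/c1.png

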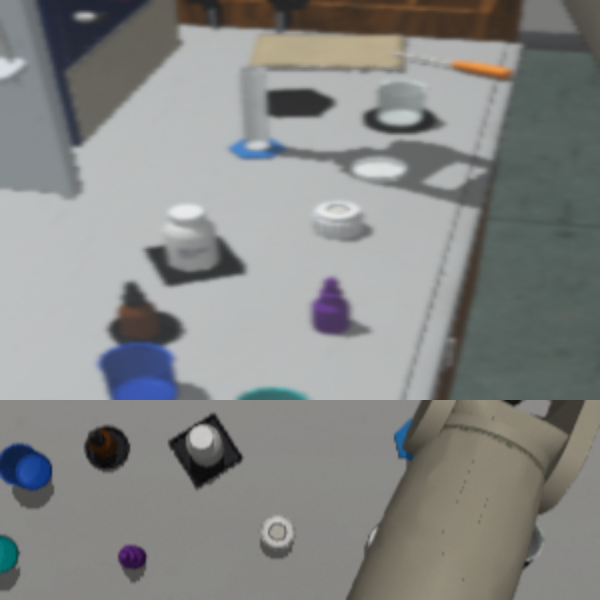

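The dropper, bottle and beaker all stand in their trays. The cylinder is untouched, and it goes last.

Call:
carry_out:
  deltas: [0,0,0,0,1,15,62,0,0,0,0,0,25,62,0,0,0,0,0,25,62,0,0,0,0,0,25,62,0,0,0,0,0,20,62,0,0,0,0,0,12,62,0,0,0,0,0,6,62,0,0,0,0,0,0,62,0,0,0,0,0,0,48,0,0,0,0,0,0,38,0,0,0,0,0,0,32,0,0,0,0,0,0,28]

```text
t: 34.75
tool_pos: [590.5, -159.0, 124.9]
tcp_rot: [0.0, 0.708, 0.706, 0.0]
ft_force: [0.3, -0.5, 1.0]
opening: 27.9
gripper_force: 11.4
```

Call:
carry_out:
  deltas: [0,0,0,0,0,0,25,0,0,0,0,0,0,22,0,0,0,0,0,0,20,0,0,0,0,0,0,20,0,0,0,0,0,0,20]

```text
t: 35.38
tool_pos: [590.6, -159.0, 125.1]
tcp_rot: [0.0, 0.708, 0.706, 0.0]
ft_force: [-2.2, -0.1, 5.3]
opening: 27.3
gripper_force: 59.3
```

Call:
carry_out:
  deltas: [0,0,0,0,0,-4,20,0,0,0,0,0,-10,20,0,0,0,0,0,-20,20,0,0,0,0,0,-25,20,0,0,0,0,0,-20,20,0,0,0,0,0,-6,20,0,0,0,0,0,0,20]

```text
t: 36.25
tool_pos: [590.4, -158.9, 209.6]
tcp_rot: [-0.0, 0.708, 0.706, -0.0]
ft_force: [-0.4, 0.1, -1.1]
opening: 27.5
gripper_force: 59.0
```

```bash
python3 - <<'E'
from fit import *
t=viewer.read_camera("top"); s=viewer.read_camera("side")
for c in("top","side"): print(c,[(r["p"],r["position"]) for r in nets.look_for(c,"hex_tray")][:2])
fit("hex_tray",(582,-318)); print(env.sense()["tool_pos"])
E
```

```text
top []
side [(0.71, [567.6, -328.2, 1.3])]
hex_tray {'side': ([578.6, -319.9, 25.6], np.float64(-0.78))} both ([578.6, -319.9, 25.6], np.float64(-0.78))
[ 590.33460325 -158.87632066  209.22738145]
```

```bash
python3 - <<'E'
from h import *
im=cv2.imread("pics/top0.png")
for nm,(a,b,c,d) in {"hex":(425,480,145,200),"large":(420,470,195,245),"sq":(268,318,150,200)}.items():
    m=(im[c:d,a:b].max(2)<75).astype(np.uint8); n,l,st,ce=cv2.connectedComponentsWithStats(m); k=1+np.argmax(st[1:,4])
    u,v=ce[k]+[a,c]; print(nm,u,v,st[k],ray("top",u,v,6).round(1))
E
```

```text
hex 452.4582857142857 172.75542857142858 [ 10  11  36  35 875] [ 580.5 -316.3    6. ]
large 442.5927835051546 220.83505154639175 [  7  11  32  31 776] [ 441.6 -282.5    6. ]
sq 292.40547588005217 175.01564537157756 [  7   7  36  37 767] [575.2 146.5   6. ]
```

Call:
carry_out:
  deltas: [0,0,0,-12,-1,0,20,0,0,0,-28,-2,0,20,0,0,0,-34,-2,0,20,0,0,0,-34,-2,0,20,0,0,0,-28,-1,0,20,0,0,0,-15,-1,0,20,0,0,0,-7,0,0,20,0,0,0,0,0,0,20,0,0,0,0,0,0,20]

```text
t: 37.67
tool_pos: [581.4, -316.1, 209.9]
tcp_rot: [-0.0, 0.707, 0.707, 0.0]
ft_force: [-0.7, 0.2, -1.0]
opening: 27.7
gripper_force: 59.0
```

Call:
carry_out:
  deltas: [0,0,0,0,0,10,20,0,0,0,0,0,20,20,0,0,0,0,0,15,20,0,0,0,0,0,10,20,0,0,0,0,0,5,20,0,0,0,0,0,0,20,0,0,0,0,0,0,20]

```text
t: 38.55
tool_pos: [581.4, -317.1, 150.4]
tcp_rot: [0.001, 0.708, 0.706, 0.0]
ft_force: [-0.2, -0.1, -1.7]
opening: 27.4
gripper_force: 59.0
```

```bash
python3 - <<'E'
from h import *
t=viewer.read_camera("top"); s=viewer.read_camera("side")
cv2.imwrite("pics/c2.png",np.vstack([cv2.resize(s[90:190,270:400],(600,340),interpolation=cv2.INTER_CUBIC),cv2.resize(t[140:250,380:500],(600,250))])[:,:,::-1])
print(env.sense()["tool_pos"])
E
```

```text
[ 581.32966478 -316.98378085  150.34080855]
```

View pics/c2.png

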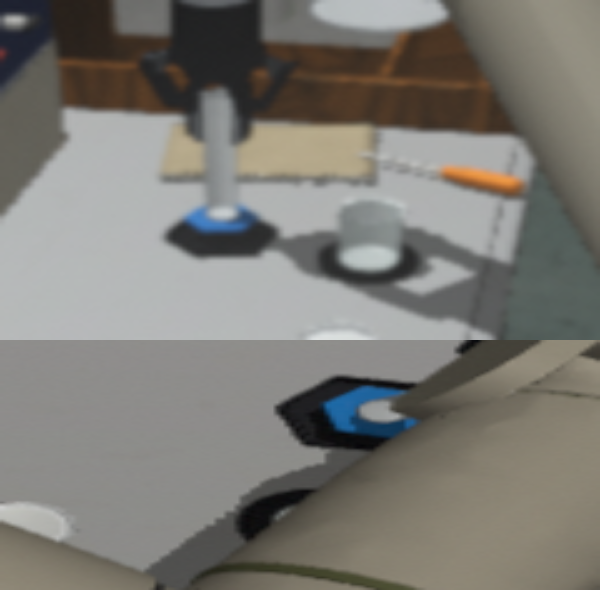

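The cylinder hangs upright with its foot centred over the hex tray, so I'll lower it.

Call:
carry_out:
  deltas: [0,0,0,0,0,8,20,0,0,0,0,0,6,20,0,0,0,0,0,4,20,0,0,0,0,0,2,20,0,0,0,0,0,1,20,0,0,0,0,0,0,20,0,0,0,0,0,0,20]

```text
t: 39.52
tool_pos: [581.2, -316.9, 129.0]
tcp_rot: [0.0, 0.708, 0.706, 0.0]
ft_force: [0.5, -0.0, -0.9]
opening: 27.4
gripper_force: 59.0
```

Call:
carry_out:
  deltas: [0,0,0,0,0,0.7,20,0,0,0,0,0,0.6,20,0,0,0,0,0,0,20]

```text
t: 39.9
tool_pos: [581.2, -317.0, 128.1]
tcp_rot: [0.0, 0.708, 0.706, -0.0]
ft_force: [-1.7, 1.4, 5.5]
opening: 27.3
gripper_force: 59.4
```

Call:
carry_out:
  deltas: [0,0,0,0,0,0,29,0,0,0,0,0,0,32,0,0,0,0,0,0,42,0,0,0,0,0,0,60,0,0,0,0,0,0,60,0,0,0,0,0,-5,60,0,0,0,0,0,-15,60,0,0,0,0,0,-30,60,0,0,0,0,0,-40,60,0,0,0,0,0,-40,60,0,0,0,0,0,-20,60,0,0,0,0,0,0,60]

```text
t: 41.4
tool_pos: [581.5, -317.1, 280.0]
tcp_rot: [0.002, 0.708, 0.706, 0.0]
ft_force: [-0.3, -0.2, -0.6]
opening: 60.2
gripper_force: 0.0
```

Call:
carry_out:
  deltas: [0,0,0,0,-40,0,60,0,0,0,0,-40,0,60,0,0,0,0,-40,0,60,0,0,0,0,-40,0,60,0,0,0,0,-20,0,60,0,0,0,0,0,0,60,0,0,0,0,0,0,60]

```text
t: 42.28
tool_pos: [401.6, -316.5, 277.1]
tcp_rot: [-0.0, 0.708, 0.706, 0.0]
ft_force: [-0.4, 0.6, -0.5]
opening: 59.8
gripper_force: 0.0
```

```bash
python3 - <<'E'
from h import *
t=viewer.read_camera("top"); s=viewer.read_camera("side")
cv2.imwrite("pics/end.png",np.vstack([cv2.resize(s[90:300,230:410],(700,350),interpolation=cv2.INTER_CUBIC),cv2.resize(t[140:260,170:490],(700,250))])[:,:,::-1])
E
```

```text
(no output)
```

View pics/end.png

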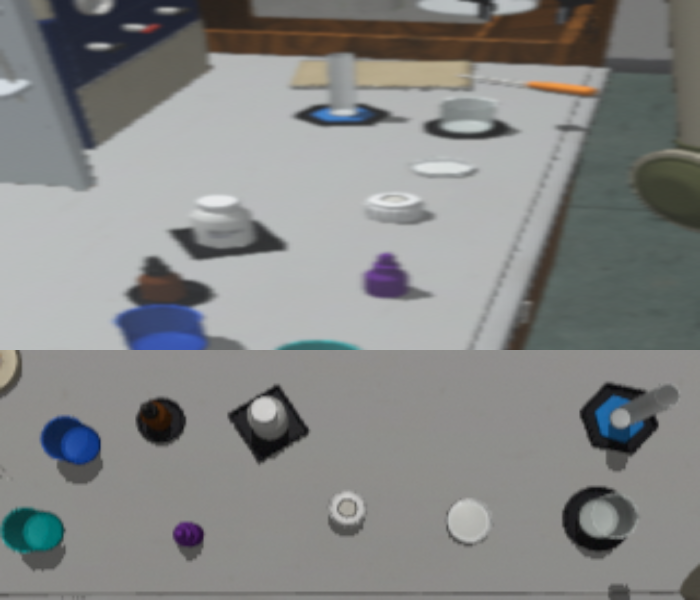

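All four vessels stand upright inside their trays, and the cap, petri dish and look-alikes haven't moved. I'll hand the job in.

```bash
python3 -c "
from plant import env
print(env.close_job())"
```

```text
the job is handed in; nothing more can be done
None
```

All four vessels stand upright and released in their own trays, with the cylinder placed last; the job was handed in at about 42 s, and no verdict came back.

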